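# Clear and set the kiln vent selector

### The arm

A 6-joint arm with a two-finger parallel gripper is mounted at the origin on the work surface. World frame = base frame: x ahead of the robot, y to its left, z up, the work surface at z = 0. Lengths are in m, angles in rad, forces in N, time in s.
With the tool pointing down it reaches from about 0.2 to 0.875 m from the base axis. Payload 3.4 kg.
Tool frame: the origin (TCP) lies at the very end of the fingers, on their centre line; the grasp point (between the pads) lies 19 mm behind it; z points along the fingers, y is the line along which they close (so a half turn about z gives the same grasp; the last joint's range is limited). The gripper opens to 94 mm and grips with 3 to 60 N. Pads are 16 mm wide; open, the fingers measure 119 mm over their backs; the gripper's body (75 mm by 177 mm) begins 78 mm behind the grasp point.
Start: joints at [1.04, 0.276, 1.505, -0, 1.361, -0.121], TCP at [0.229, 0.527, 0.205] pointing down, gripper open.
Joint ranges: [-2.89, 2.89], [-0.75, 2.08], [0.22, 2.7], [-1.18, 4.32], [0.11, 2.71], [-2.7, 2.7]. Speed limits (rad/s): [2.57, 2.57, 3.14, 3.14, 3.14, 3.14].

### API

Orientations are given as a unit quaternion [w, x, y, z].
In Python, from station import ctrl gives the robot as it stands. The module is installed in compiled form; this text tells all that it offers.
- The arm moves only by the tool drive_tool, never from a script. Its arguments are lists of equal length, an entry for each row: "grip": the closure, from -1 (fully open) to 1 (shut); "translation": the shift along the tool's x, y, z normalised to -1 to 1, where 1 is 0.2 m, a list of three; "turn": the turn, a rotation vector about the tool's x, y, z normalised to -1 to 1, where 1 is 360 degrees, a list of three. In form: {"grip": [grip, ...], "translation": [[dx, dy, dz], ...], "turn": [[wx, wy, wz], ...]}. A call has 1 to 20 rows; each row is the pose to reach, as a shift and turn from the pose commanded when the call began, along the tool's axes at that moment, turning the shorter way round; what a row does not reach only later rows make up. A row lasts 1/8 s, in which the tool goes at most 62.5 mm and 10.7 degrees, less where a joint would pass 70% of its speed; a pose out of reach is approached as far as the arm can. A call with a number of a shift or a turn outside -1 to 1 is refused whole. A call with a gripper value outside its range is refused whole. The fingers move at their own pace and stop on an object; "squeeze" is the grip in N (left out, the last holds). Time passes only in rows, so rows that repeat a pose let the fingers close. It gives the time, the measured TCP pose, the force, the opening and the grip force at its end, in the units of the state.
- ctrl.observe(): the state, without advancing time (a new reading comes with each control period).
- ctrl.capture(name): name is "side" or "top" or "wrist"; returns the picture (384x512x3 uint8, red, green, blue); there is no depth.
- ctrl.calibration(name): a dict with "fx", "fy", "cx", "cy" (pixels), "world_from_camera" (4x4, takes a point from camera to world coordinates); the wrist camera has in their place "T_tool_cam" (4x4, takes a point from camera to tool coordinates, whose origin is the TCP and whose axes are the flange's). Camera axes: x right, y down, z forward; pixel columns grow to the right and rows downward; lengths in m; the calibration is good to about 2 mm. A picture is of the moment at which its call begins: read the wrist's pose just before it. calibration takes no time and is no camera call.
- ctrl.job_done(): hands the job in; it is judged then, once.
The state is a dict: "t": time; "joint_positions": joint angles; "qd": joint speeds; "joint_torque": joint torques, N m; "tool_pos": TCP position; "tcp_rot": TCP orientation; "ft_force": force on the tool from outside, world axes, zero at the start; "moment": the same for the moment, N m; "width": finger opening in m; "gripper_force": force on a finger pad.
Only numpy, scipy, OpenCV 4.12 (cv2) and the standard library are available. Lean on these libraries where they do the work, as an engineer would, in place of code of your own. Each camera call takes 0.05 s, during which the arm holds its last target. There are 200 camera calls.

### The job

The bronze paddle has been left lying across the guard rails of the kiln's vent selector. Lay it gently on the round aluminium tray, flat and near the middle, and let go; then press the selector's sprung black knob down, turn it while it is down until its red pointer faces the green glass bead, and let it spring back up pointing there. Do not disturb the mortar, the ammo tin or the marble rack.

Things in the scene. Friction and masses are not known exactly. Their poses are not given: they have to be found in the camera images.
- selector: Vent selector, fixed: grey box 170 (x) x 160 (y) x 60 mm high, round cream dial on top. Origin: centre of its underside, on the knob's vertical axis. Two 8 mm steel guard rails run along its y at x = -66 and +66 mm, from y = -62 to +62 mm, tops 118 mm above the origin, with a leg at each end. Coloured beads mark two settings.
- paddle: Bronze shaping paddle, 0.5 kg, 190 mm long, flat underside; starts flat on the two guard rails, over the knob. Origin: on the underside, below the centre of mass. x runs from handle to blade: handle 20 mm wide, 14 mm thick, x = -102 to +13 mm; blade 54 mm wide, 7 mm thick, x = +13 to +88 mm. Grip the handle just behind the origin, across y.
- tray: Round aluminium bead tray, loose, 230 mm across, floor 3 mm thick, rim 12 mm high and 4 mm thick. Origin: centre of its underside. It stands left or right of the selector.
- knob_grip (a point): Middle of the top face of the knob's bar grip, on the turning axis; 108 mm above the shelf when up. The black bar is 64 mm long (this frame's x), 22 mm wide (y), 28 mm high, on a round skirt 68 mm across, 10 mm thick. The pointer points along this frame's -x, at the end of the bar with the red stripe.
- pointer_tip (a point): Tip of the red pointer, 50 mm from the knob's axis, turning and sinking with the knob.
- knob_turn (a joint): Angle of the knob, rad, seen from above: grows anticlockwise; 0 = pointer along the selector's -x. Stops at -2.6 and +2.6. Knob up, a lock keeps it within 0.65 of 0 (where it starts) or within 0.1 of a bead; it passes between them only while pressed over 5 mm, and let go between them it stays stuck down.
- knob_press (a joint): How far the knob is pressed down, m: 0 = up, 0.010 = stop. The spring takes 7 N to start and 13 N at the bottom; keep it about 0.0075 to turn.
- green_bead: Sea-green glass bead (half-round, 22 mm across, 9 mm high) fixed on the dial 64 mm from the knob's axis: the setting wanted. Origin: centre of its underside, 60 mm above the shelf. It is 100 degrees to one side or the other of the selector's -x direction.
- amber_bead: Amber-orange glass bead of the same shape on the other side: the wrong setting.
- tin: Olive steel ammo tin with toggle latch, loose and heavy, 286 (x) x 156 (y) x 180 mm high with a carrying bar up to 192 mm. Origin: centre of its underside. Must not be disturbed.
- mortar: White porcelain mortar, 112 mm across the rim, 78 mm high, with its pestle leaning out towards its -x to 135 mm height and 70 mm from the centre. Origin: centre of its underside. Must not be disturbed.
- marble_rack: Wooden rack 50 (x) x 160 (y) x 18 mm holding four sea-green glass marbles of 28 mm, 42 mm high in all. Origin: centre of its underside. Must not be disturbed.
There are look-alikes about, which are no part of the job. What is shaped like the selector but yellow is not meant.

How it is judged:
On the way, in this order (a step that is already met when the one before it is completed fails the run):
1. the paddle lies flat on the tray, let go (horizontal distance between paddle and tray below 0.05 m and z of paddle in the frame of tray between -0.01 and 0.025 m and angle between paddle's own z axis and vertical below 0.15 rad and linear speed of paddle below 0.03 m/s and contact force between the fingers and paddle below 0.1 N), for 0.2 s.
2. the knob is pressed down (over 4 mm) with its pointer still away from the green bead (value of joint knob_press above 0.004 m and horizontal distance between pointer_tip and green_bead above 0.03 m), for 0.1 s.
3. still pressed down, the pointer comes to face the green bead (within about 13 degrees) (value of joint knob_press above 0.002 m and horizontal distance between pointer_tip and green_bead below 0.019 m), for 0.05 s.
At the end, for the whole second after the job is handed in: Knob up (pressed under 1.5 mm), pointer tip within 16 mm of the green bead's centre seen from above (14 mm is exact, so about 8 degrees either side); paddle flat (under 0.15 rad) and still on the tray, its origin within 50 mm of the tray's centre and under 25 mm above its underside (horizontal distance between paddle and tray below 0.05 m and z of paddle in the frame of tray between -0.01 and 0.025 m and angle between paddle's own z axis and vertical below 0.15 rad and linear speed of paddle below 0.03 m/s and horizontal distance between pointer_tip and green_bead below 0.016 m and value of joint knob_press below 0.0015 m); the robot touches nothing.
It fails at once if the mortar is pushed more than 15 mm or tipped (distance of mortar from where it was at the start of the episode above 0.015 m or angle between mortar's own z axis and vertical above 0.2 rad).
It fails at once if the ammo tin is pushed more than 15 mm or tipped (distance of tin from where it was at the start of the episode above 0.015 m or angle between tin's own z axis and vertical above 0.2 rad).
It fails at once if the marble rack is pushed more than 15 mm or tipped (distance of marble_rack from where it was at the start of the episode above 0.015 m or angle between marble_rack's own z axis and vertical above 0.2 rad).
It fails at once if the paddle is dropped or slammed on to the tray (over 60 N) (contact force between paddle and tray above 60 N).
It fails at once if the knob is forced past its lock without being pressed (turned to between its settings while less than 1.5 mm down) (value of joint knob_press below 0.0015 m and (value of joint knob_turn between 0.77 and 1.5 rad or value of joint knob_turn between -1.5 and -0.77 rad)).
It also fails if it takes over 72 s, if anything falls off the work surface, if the arm or the gripper's body presses on something with over 40 N, if the wrist force passes 120 N, or if a joint passes its speed limit or range.

## Working session

There is one attempt and no reset: what is moved stays moved. The work goes in short steps, Python scripts to look and compute and a tool call to move; the robot and the scene stay as the last step left them, time stands still between calls to the robot, and variables do not carry over. Pictures are saved under pics/ and viewed, at most 10 in all, crops included, and the job is handed in when it is done.

Besides the shell and the picture viewer there is one more tool, called after "Emit:" as name(argument=value, ...), one argument or row to a line, values as JSON. drive_tool: Moves the arm, as the interface text tells. Scaled input: -1 to 1 covers 0.2 m each way for a shift and 360 degrees each way for a turn. Its arguments: {"type":"object","properties":{"grip":{"type":"array"},"translation":{"type":"array"},"turn":{"type":"array"},"squeeze":{"type":"number"}},"required":["grip","translation","turn"]}

```bash
mkdir -p pics
python3 - <<'E'
from station import ctrl
import cv2,numpy as np
np.set_printoptions(precision=4,suppress=True)
for n in("top","side"):
    cv2.imwrite(f"pics/{n}0.png",ctrl.capture(n)[:,:,::-1]); c=ctrl.calibration(n); print(n,c)
print(ctrl.calibration("wrist")); print(ctrl.observe())
E
```

```text
top {'fx': 357.3887664162561, 'fy': 357.3887664162561, 'cx': 256.8957896749467, 'cy': 192.21178324404588, 'world_from_camera': array([[ 0.0044, -0.9862,  0.1653,  0.3264],
       [-1.    , -0.0038,  0.0035, -0.0063],
       [-0.0028, -0.1653, -0.9862,  1.0371],
       [ 0.    ,  0.    ,  0.    ,  1.    ]])}
side {'fx': 485.6599217793251, 'fy': 485.6599217793251, 'cx': 259.6341868151516, 'cy': 184.72078998362628, 'world_from_camera': array([[ 0.8913, -0.3364,  0.3041, -0.0172],
       [-0.4531, -0.6862,  0.569 , -0.9253],
       [ 0.0173, -0.6449, -0.7641,  1.3634],
       [ 0.    ,  0.    ,  0.    ,  1.    ]])}
{'fx': 272.2157256460427, 'fy': 272.2157256460427, 'cx': 250.4027736224875, 'cy': 188.77293045872136, 'T_tool_cam': array([[ 0.0006, -0.9683, -0.2499,  0.073 ],
       [ 1.    ,  0.0008, -0.0006, -0.0008],
       [ 0.0008, -0.2499,  0.9683, -0.1788],
       [ 0.    ,  0.    ,  0.    ,  1.    ]])}
{'t': 0.1, 'joint_positions': array([ 1.04  ,  0.2765,  1.506 ,  0.    ,  1.3607, -0.121 ]), 'qd': array([-0.0012, -0.0024, -0.0023, -0.0005,  0.0002,  0.0006]), 'joint_torque': array([  0.0032, -40.5456, -23.7782,   0.0705,   0.0299,  -0.    ]), 'tool_pos': array([0.2288, 0.527 , 0.2047]), 'tcp_rot': array([-0.0003,  0.2035,  0.9791, -0.0007]), 'ft_force': array([ 0.5385, -0.078 , -0.25  ]), 'moment': array([-0.032 , -0.0648,  0.0164]), 'gripper_force': 0.0, 'width': 0.09425150520398673}
```

View pics/top0.png

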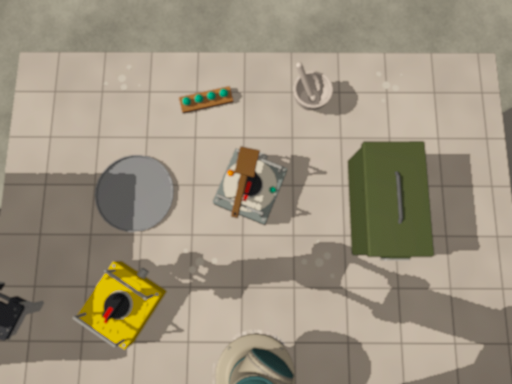

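View pics/side0.png

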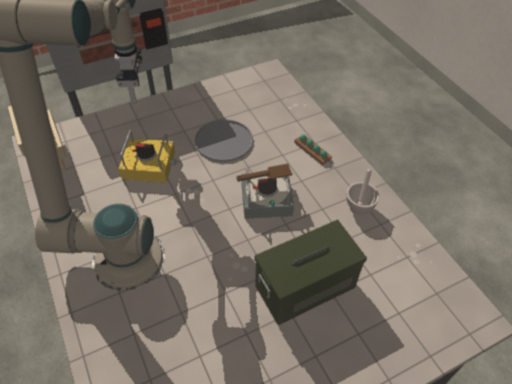

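The top view shows the tray at about (135,193), the grey selector at (250,185), the green bead at (273,189), the amber bead at (230,173), and the paddle from (236,215) to (247,150). The tin, mortar and rack are well clear of both. Next I'll enlarge the selector.

```bash
cat > h.py <<'E'
import cv2,numpy as np
from station import ctrl
np.set_printoptions(precision=4,suppress=True)
def ray(n,uv,z,T=None):
    c=ctrl.calibration(n); M=c["world_from_camera"] if T is None else T@c["T_tool_cam"]
    d=M[:3,:3]@[(uv[0]-c["cx"])/c["fx"],(uv[1]-c["cy"])/c["fy"],1]
    return M[:3,3]+d*(z-M[2,3])/d[2]
def toolT(s):
    from scipy.spatial.transform import Rotation as R
    T=np.eye(4);T[:3,:3]=R.from_quat(s["tcp_rot"],scalar_first=True).as_matrix();T[:3,3]=s["tool_pos"];return T
E
python3 - <<'E'
from h import *
im=cv2.imread("pics/top0.png")
cv2.imwrite("pics/crop.png",cv2.resize(im[135:235,200:300],None,fx=6,fy=6,interpolation=cv2.INTER_CUBIC))
hsv=cv2.cvtColor(im,cv2.COLOR_BGR2HSV)
# tray by grey-blue
g=im[140:245,80:190].astype(int); m=((g[:,:,0]-g[:,:,2]>4)).astype(np.uint8)
cs=cv2.findContours(m,0,2)[0]; c=max(cs,key=cv2.contourArea)+[80,140]
e=cv2.fitEllipse(c); print("tray",e, ray("top",e[0],0.012))
E
```

```text
Traceback (most recent call last):
ValueError: max() iterable argument is empty
```

View pics/crop.png

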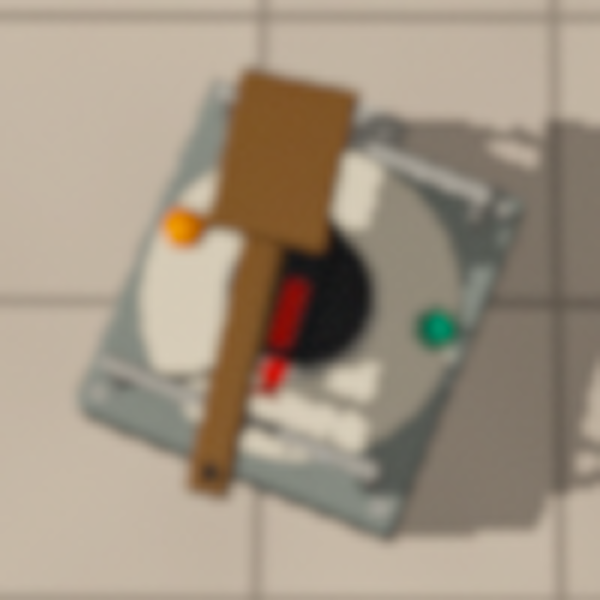

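The crop shows the blade corners at (247,70), (357,95), (325,250) and (217,222), and the handle end at (208,491). The amber bead is at (182,227), the green at (438,328), and the red pointer tip at about (270,388).

Run:
```python
from h import *
f=lambda p,z: ray("top",[200+(p[0]+.5)/6-.5,135+(p[1]+.5)/6-.5],z)
B=[f(p,.125) for p in[(247,70),(357,95),(325,250),(217,222)]]
for b in B:print("blade",b)
h0=f((208,490),.132);j=f((265,240),.132)
print("handle end",h0,"joint",j)
tip=(B[0]+B[1])/2; print("len",np.linalg.norm((tip-h0)[:2]))
d=(tip-h0)[:2];d/=np.linalg.norm(d);print("yaw",np.degrees(np.arctan2(d[1],d[0])),"origin from end",h0[:2]+d*.102,"from tip",tip[:2]-d*.088)
a=f((182,227),.064)[:2];g=f((438,328),.064)[:2];print("amber",a,"green",g,np.linalg.norm(a-g),"exp",.128*np.sin(np.radians(100)))
# selector frame: green is at side s; x axis perpendicular to g-a
u=(g-a)/np.linalg.norm(g-a)
px=np.array([-u[1],u[0]]);
if px[0]<0:px=-px   # +x away from pointer (pointer towards robot)
c=(a+g)/2-px*.0111;print("centre",c,"sel x yaw",np.degrees(np.arctan2(px[1],px[0])))
t=f((270,388),.075)[:2];print("ptr tip",t, t-c,np.linalg.norm(t-c),np.degrees(np.arctan2(*(t-c)[::-1])))
im=cv2.imread("pics/top0.png");print(im[193,135],im[193,180],im[160,110])
gry=cv2.cvtColor(im,cv2.COLOR_BGR2HSV)
m=((gry[:,:,1]<40)&(gry[:,:,2]<150)).astype(np.uint8);m[:,185:]=0;m[:145]=0;m[245:]=0;m[:,:85]=0
c=max(cv2.findContours(m,0,2)[0],key=cv2.contourArea)
e=cv2.fitEllipse(cv2.convexHull(c));print("tray",e,ray("top",e[0],.012),[ray("top",(e[0][0]+k,e[0][1]),.012)[1] for k in(-39,39)])
```

```text
blade [0.6024 0.0401 0.125 ]
blade [ 0.5911 -0.0084  0.125 ]
blade [0.5214 0.0053 0.125 ]
blade [0.5337 0.0524 0.125 ]
handle end [0.416  0.0541 0.132 ] joint [0.5242 0.0311 0.132 ]
len 0.18478791368957673
yaw -11.943171090063007 origin from end [0.5157 0.033 ] from tip [0.5106 0.0341]
amber [0.5451 0.0726] green [ 0.4979 -0.0462] 0.12780008219830474 exp 0.12605539238556263
centre [0.5112 0.0173] sel x yaw -21.665370118314403
ptr tip [0.4681 0.0305] [-0.0431  0.0132] 0.04511700563459239 162.95806417539322
[120 122 125] [160 177 191] [163 181 194]
tray ((134.0078582763672, 193.20274353027344), (75.8266372680664, 81.353515625), 59.3574333190918) [0.4939 0.3549 0.012 ] [np.float64(0.46850576640724884), np.float64(0.24131340019007033)]
```

```bash
cat >> h.py <<'E'
def plan(p,yaw):
    "tool shift/turn (normalised) to world TCP p, pointing down, tool x at yaw deg"
    from scipy.spatial.transform import Rotation as R
    T=toolT(ctrl.observe());a=np.radians(yaw);c,s=np.cos(a),np.sin(a)
    G=np.array([[c,s,0],[s,-c,0],[0,0,-1]])
    print("translation",T[:3,:3].T@(np.array(p)-T[:3,3])/.2,"turn",R.from_matrix(T[:3,:3].T@G).as_rotvec()/(2*np.pi))
E
python3 -c "
from h import *
plan([.501,.036,.26],168)"
```

```text
translation [-2.2262 -1.7099 -0.2742] turn [-0.0002 -0.0001 -0.0319]
```

Emit:
drive_tool(
  grip=[-1,-1,-1,-1],
  translation=[
    [-0.75,-0.57,-0.27],
    [-0.75,-0.57,-0.27],
    [-0.75,-0.57,-0.27],
    [-0.75,-0.57,-0.27],
  ],
  turn=[
    [0,0,0],
    [0,0,0],
    [0,0,0],
    [0,0,0],
  ],
)

```text
t: 0.6
tool_pos: [0.3229, 0.3607, 0.2606]
tcp_rot: [0.001, 0.206, 0.979, 0.0]
ft_force: [0.8, 0.6, -0.4]
width: 0.0939
gripper_force: 0.0
```

Emit:
drive_tool(
  grip=[-1,-1,-1,-1],
  translation=[
    [-0.75,-0.57,0],
    [-0.75,-0.57,0],
    [-0.75,-0.57,0],
    [-0.75,-0.57,0],
  ],
  turn=[
    [0,0,0],
    [0,0,0],
    [0,0,0],
    [0,0,0],
  ],
)

```text
t: 1.1
tool_pos: [0.415, 0.1962, 0.2587]
tcp_rot: [-0.0, 0.206, 0.978, -0.0]
ft_force: [-0.1, 1.1, -0.4]
width: 0.0942
gripper_force: 0.0
```

```bash
python3 -c "
from h import *
print(ctrl.observe()['tool_pos'])
plan([.501,.036,.26],168)"
```

```text
[0.415  0.1962 0.2587]
translation [-0.717  -0.5589 -0.0059] turn [-0.0002 -0.0001 -0.0329]
```

Emit:
drive_tool(
  grip=[-1,-1,-1,-1,-1],
  translation=[
    [-0.717,-0.558,0],
    [-0.717,-0.558,0],
    [-0.717,-0.558,0],
    [-0.717,-0.558,0],
    [-0.717,-0.558,0],
  ],
  turn=[
    [0,0,-0.033],
    [0,0,-0.033],
    [0,0,-0.033],
    [0,0,-0.033],
    [0,0,-0.033],
  ],
)

```text
t: 1.72
tool_pos: [0.5, 0.0409, 0.2588]
tcp_rot: [-0.001, 0.101, 0.995, 0.001]
ft_force: [-0.2, 0.2, 0.8]
width: 0.0939
gripper_force: 0.0
```

Run:
```python
from h import *
s=ctrl.observe();print(s["tool_pos"]);im=ctrl.capture("wrist")
cv2.imwrite("pics/w1.png",im[:,:,::-1]);np.save("w1.npy",toolT(s))
```

```text
[0.5    0.0409 0.2588]
```

View pics/w1.png

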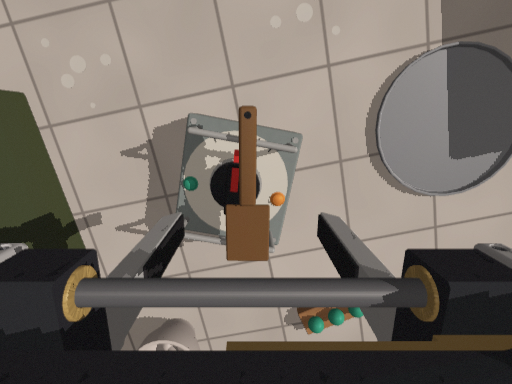

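The wrist view shows the handle end at (247,107), the blade junction at (248,205) and the blade tip at (248,261). The green bead is at (190,184), the amber at (278,199), the red pointer tip at (237,152), and the tray centre at about (449,118).

Run:
```python
from h import *
T=np.load("w1.npy");f=lambda u,v,z:ray("wrist",(u,v),z,T)[:2]
h=f(247,107,.132);j=f(248,205,.13);b=f(248,261,.125)
d=b-h;L=np.linalg.norm(d);d/=L
print("paddle",h,j,b,L,"yaw",np.degrees(np.arctan2(d[1],d[0])),"orig",h+d*.102,b-d*.088,j-d*.013)
a=f(278,199,.063);g=f(190,184,.063);u=(g-a)/np.linalg.norm(g-a);px=np.array([-u[1],u[0]])
print("a",a,"g",g,np.linalg.norm(a-g),"c",(a+g)/2-px*.0111,"selyaw",np.degrees(np.arctan2(px[1],px[0])))
print("skirt",f(235,185,.08),"tip",f(237,152,.075))
for p in[(449,41),(449,195),(377,125),(449,118)]:print("tray",f(*p,.012))
plan([.501,.036,.14],168)
```

```text
paddle [0.4154 0.0537] [0.5245 0.0323] [0.5992 0.0168] 0.1874995126198696 yaw -11.345437866698576 orig [0.5154 0.0336] [0.513  0.0341] [0.5118 0.0348]
a [0.5452 0.0714] g [ 0.4985 -0.0467] 0.12697646590977898 c [0.5116 0.0164] selyaw -21.56752485649057
skirt [0.5089 0.0171] tip [0.4664 0.0289]
tray [0.3797 0.3522]
tray [0.61  0.347]
tray [0.4756 0.242 ]
tray [0.487  0.3498]
translation [-0.0123 -0.0254  0.5952] turn [ 0.0002 -0.0003  0.0014]
```

Emit:
drive_tool(
  grip=[-1,-1,-1,-1],
  translation=[
    [-0.012,-0.023,0.5],
    [-0.012,-0.023,0.5],
    [-0.012,-0.023,0.5],
    [-0.012,-0.023,0.5],
  ],
  turn=[
    [0,0,0],
    [0,0,0],
    [0,0,0],
    [0,0,0],
  ],
)

```text
t: 2.28
tool_pos: [0.5027, 0.0355, 0.161]
tcp_rot: [0.001, 0.1, 0.995, 0.0]
ft_force: [0.7, -1.1, -0.4]
width: 0.0937
gripper_force: 0.0
```

```bash
python3 -c "
from h import *
print(ctrl.observe()['tool_pos'])
plan([.501,.0365,.121],168.5)"
```

```text
[0.5027 0.0355 0.161 ]
translation [0.01   0.0029 0.2002] turn [0.0001 0.0004 0.    ]
```

Emit:
drive_tool(
  grip=[-1,-1,-1,0.3,0.7,1,1,1,1,1],
  translation=[
    [0.01,0,0.1],
    [0.01,0,0.2],
    [0.01,0,0.2],
    [0.01,0,0.2],
    [0.01,0,0.2],
    [0.01,0,0.2],
    [0.01,0,0.2],
    [0.01,0,0.2],
    [0.01,0,0.2],
    [0.01,0,0.2],
  ],
  turn=[
    [0,0,0],
    [0,0,0],
    [0,0,0],
    [0,0,0],
    [0,0,0],
    [0,0,0],
    [0,0,0],
    [0,0,0],
    [0,0,0],
    [0,0,0],
  ],
  squeeze=40,
)

```text
t: 3.52
tool_pos: [0.4999, 0.0347, 0.1194]
tcp_rot: [-0.0, 0.101, 0.995, 0.0]
ft_force: [-0.8, -0.5, 0.0]
width: 0.0274
gripper_force: 0.0
```

Emit:
drive_tool(
  grip=[1,1,1,1,1,1],
  translation=[
    [0,0,0],
    [0,0,0],
    [0,0,0],
    [0,0,0],
    [0,0,-0.1],
    [0,0,-0.2],
  ],
  turn=[
    [0,0,0],
    [0,0,0],
    [0,0,0],
    [0,0,0],
    [0,0,0],
    [0,0,0],
  ],
)

```text
t: 4.28
tool_pos: [0.4987, 0.034, 0.1587]
tcp_rot: [-0.002, 0.101, 0.995, -0.001]
ft_force: [-0.2, -0.1, -5.1]
width: 0.0193
gripper_force: 40.0
```

Run:
```python
from h import *
s=ctrl.observe();print(s["tool_pos"],s["ft_force"],s["moment"])
im=ctrl.capture("wrist");cv2.imwrite("pics/w2.png",im[:,:,::-1])
plan([.501,.0365,.26],168.5)
```

```text
[0.4987 0.034  0.1587] [-0.1568 -0.1416 -5.1009] [0.0158 0.0875 0.004 ]
translation [-0.0002  0.0124 -0.4923] turn [-0.0002  0.0004 -0.0003]
```

View pics/w2.png

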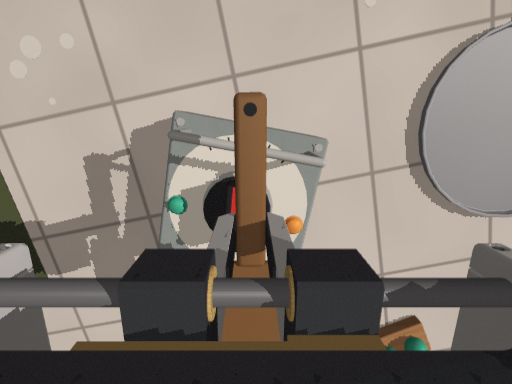

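The paddle is gripped level: 5.1 N on the wrist and a 19 mm opening. Next it goes to the tray.

```bash
python3 -c "
from h import *
plan([.486,.354,.19],168.5)"
```

```text
translation [ 0.3931  1.5528 -0.145 ] turn [-0.0002  0.0004 -0.0003]
```

Emit:
drive_tool(
  grip=[1,1,1,1,1,1,1],
  translation=[
    [0,0,-0.15],
    [0,0.15,-0.15],
    [0,0.35,-0.15],
    [0,0.55,-0.15],
    [0,0.75,-0.15],
    [0,0.8,-0.15],
    [0,0.8,-0.15],
  ],
  turn=[
    [0,0,0],
    [0,0,0],
    [0,0,0],
    [0,0,0],
    [0,0,0],
    [0,0,0],
    [0,0,0],
  ],
)

```text
t: 5.2
tool_pos: [0.5315, 0.191, 0.1883]
tcp_rot: [-0.001, 0.1, 0.995, -0.001]
ft_force: [-0.1, -0.0, -4.1]
width: 0.0197
gripper_force: 40.0
```

```bash
python3 -c "
from h import *
plan([.486,.354,.19],168.5)"
```

```text
translation [ 0.3858  0.7528 -0.0095] turn [-0.0003 -0.0003 -0.0001]
```

Emit:
drive_tool(
  grip=[1,1,1,1,1,1,1],
  translation=[
    [0.1,0.2,0],
    [0.2,0.4,0],
    [0.3,0.6,0],
    [0.386,0.753,0],
    [0.386,0.753,0.1],
    [0.386,0.753,0.3],
    [0.386,0.753,0.3],
  ],
  turn=[
    [0,0,0],
    [0,0,0],
    [0,0,0],
    [0,0,0],
    [0,0,0],
    [0,0,0],
    [0,0,0],
  ],
)

```text
t: 6.08
tool_pos: [0.4842, 0.3513, 0.1262]
tcp_rot: [-0.004, 0.102, 0.995, -0.003]
ft_force: [-0.9, -0.4, -4.6]
width: 0.0195
gripper_force: 40.0
```

Run:
```python
from h import *
s=ctrl.observe();im=ctrl.capture("wrist");cv2.imwrite("pics/w3.png",im[:,:,::-1]);np.save("w3.npy",toolT(s))
plan([.486,.354,.02],168.5)
```

```text
translation [-0.      0.0093  0.5418] turn [-0.0005 -0.0004 -0.0005]
```

View pics/w3.png

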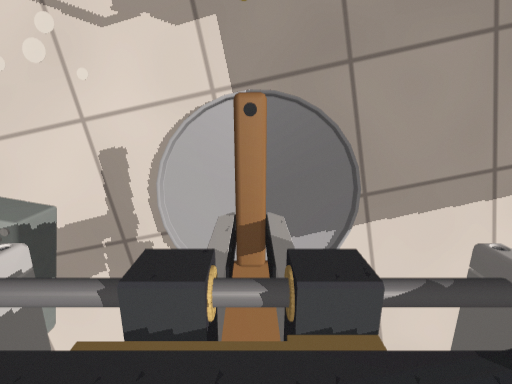

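The tray rim's outer edge is at left (151,188), right (361,188) and top (258,90).

Run:
```python
from h import *
T=np.load("w3.npy");f=lambda u,v:ray("wrist",(u,v),.012,T)
P=[f(151,188),f(361,188),f(258,90)]
for p in P:print(p,(np.linalg.inv(T)@np.r_[p,1])[:3])
from scipy.optimize import least_squares
print(least_squares(lambda c:[np.hypot(*(p[:2]-c))-.115 for p in P],[.49,.35]))
```

```text
[0.4625 0.241  0.012 ] [-0.0018 -0.1116  0.1149]
[0.509  0.4695 0.012 ] [-0.0012  0.1216  0.1133]
[0.3854 0.3778 0.012 ] [0.1013 0.0068 0.1148]
     message: `gtol` termination condition is satisfied.
     success: True
      status: 1
         fun: [ 2.167e-03  2.175e-03 -4.344e-04]
           x: [ 4.972e-01  3.529e-01]
        cost: 4.809571665327775e-06
         jac: [[ 2.967e-01  9.550e-01]
               [-1.007e-01 -9.949e-01]
               [ 9.761e-01 -2.175e-01]]
        grad: [ 6.027e-10 -1.228e-10]
  optimality: 6.026756797746036e-10
 active_mask: [ 0.000e+00  0.000e+00]
        nfev: 6
        njev: 6
```

Emit:
drive_tool(
  grip=[1,1,1,1,1,1,1],
  translation=[
    [-0.015,0.022,0.15],
    [-0.015,0.022,0.3],
    [-0.015,0.022,0.4],
    [-0.015,0.022,0.48],
    [-0.015,0.022,0.54],
    [-0.015,0.022,0.56],
    [-0.015,0.022,0.56],
  ],
  turn=[
    [0,0,0],
    [0,0,0],
    [0,0,0],
    [0,0,0],
    [0,0,0],
    [0,0,0],
    [0,0,0],
  ],
)

```text
t: 7.0
tool_pos: [0.4909, 0.3583, 0.0178]
tcp_rot: [0.0, 0.101, 0.995, 0.0]
ft_force: [0.5, -0.0, -4.3]
width: 0.0196
gripper_force: 40.0
```

Emit:
drive_tool(
  grip=[1,1,1,1],
  translation=[
    [0,0,0.02],
    [0,0,0.035],
    [0,0,0.045],
    [0,0,0.045],
  ],
  turn=[
    [0,0,0],
    [0,0,0],
    [0,0,0],
    [0,0,0],
  ],
)

```text
t: 7.5
tool_pos: [0.4905, 0.3581, 0.0083]
tcp_rot: [-0.0, 0.101, 0.995, -0.0]
ft_force: [-0.5, 0.2, -4.4]
width: 0.0194
gripper_force: 40.0
```

Emit:
drive_tool(
  grip=[1,1,1],
  translation=[
    [0,0,0.005],
    [0,0,0.01],
    [0,0,0.01],
  ],
  turn=[
    [0,0,0],
    [0,0,0],
    [0,0,0],
  ],
)

```text
t: 7.88
tool_pos: [0.4906, 0.3582, 0.0064]
tcp_rot: [-0.0, 0.101, 0.995, -0.0]
ft_force: [-0.5, -0.2, -4.1]
width: 0.0196
gripper_force: 40.0
```

Emit:
drive_tool(
  grip=[1,1,1],
  translation=[
    [0,0,0.003],
    [0,0,0.005],
    [0,0,0.005],
  ],
  turn=[
    [0,0,0],
    [0,0,0],
    [0,0,0],
  ],
)

```text
t: 8.25
tool_pos: [0.4906, 0.3582, 0.0055]
tcp_rot: [-0.0, 0.101, 0.995, 0.0]
ft_force: [-0.1, -0.1, -4.2]
width: 0.0196
gripper_force: 40.0
```

Emit:
drive_tool(
  grip=[1,1,1],
  translation=[
    [0,0,0.003],
    [0,0,0.005],
    [0,0,0.005],
  ],
  turn=[
    [0,0,0],
    [0,0,0],
    [0,0,0],
  ],
)

```text
t: 8.62
tool_pos: [0.4907, 0.3582, 0.0045]
tcp_rot: [0.0, 0.101, 0.995, 0.0]
ft_force: [0.5, -0.1, -3.5]
width: 0.0198
gripper_force: 40.0
```

Emit:
drive_tool(
  grip=[1,1,1],
  translation=[
    [0,0,0.003],
    [0,0,0.005],
    [0,0,0.005],
  ],
  turn=[
    [0,0,0],
    [0,0,0],
    [0,0,0],
  ],
)

```text
t: 9.0
tool_pos: [0.4907, 0.3582, 0.0045]
tcp_rot: [0.0, 0.101, 0.995, 0.0]
ft_force: [-1.6, -1.0, 5.6]
width: 0.0195
gripper_force: 40.0
```

Contact. I'll ease up slightly and open.

Emit:
drive_tool(
  grip=[1,0.5,0,-0.3,-0.6,-0.6,-0.6],
  translation=[
    [0,0,-0.002],
    [0,0,-0.002],
    [0,0,-0.002],
    [0,0,-0.002],
    [0,0,-0.002],
    [0,0,-0.002],
    [0,0,-0.002],
  ],
  turn=[
    [0,0,0],
    [0,0,0],
    [0,0,0],
    [0,0,0],
    [0,0,0],
    [0,0,0],
    [0,0,0],
  ],
)

```text
t: 9.88
tool_pos: [0.4906, 0.3582, 0.0038]
tcp_rot: [0.0, 0.101, 0.995, 0.0]
ft_force: [0.1, -0.2, 0.6]
width: 0.0699
gripper_force: 0.0
```

Emit:
drive_tool(
  grip=[-0.6,-0.6,-0.6,-0.6,-0.6,-0.6],
  translation=[
    [0,0,-0.1],
    [0,0,-0.3],
    [0,0,-0.6],
    [0,0,-0.95],
    [0,0,-0.95],
    [0,0,-0.95],
  ],
  turn=[
    [0,0,0],
    [0,0,0],
    [0,0,0],
    [0,0,0],
    [0,0,0],
    [0,0,0],
  ],
)

```text
t: 10.62
tool_pos: [0.4904, 0.3581, 0.194]
tcp_rot: [0.0, 0.101, 0.995, 0.0]
ft_force: [0.1, -0.5, -0.5]
width: 0.075
gripper_force: 0.0
```

Run:
```python
from h import *
s=ctrl.observe();print(s["tool_pos"],s["ft_force"]);im=ctrl.capture("wrist");cv2.imwrite("pics/w4.png",im[:,:,::-1])
im=ctrl.capture("top");cv2.imwrite("pics/top4.png",cv2.resize(im[130:250,80:310,::-1],None,fx=3.4,fy=3.4,interpolation=cv2.INTER_CUBIC))
plan([.5114,.0168,.2],-21.6)
```

```text
[0.4904 0.3581 0.194 ] [ 0.0634 -0.5363 -0.5208]
translation [-0.45   -1.6465 -0.0383] turn [ 0.0006 -0.0007 -0.4722]
```

View pics/w4.png

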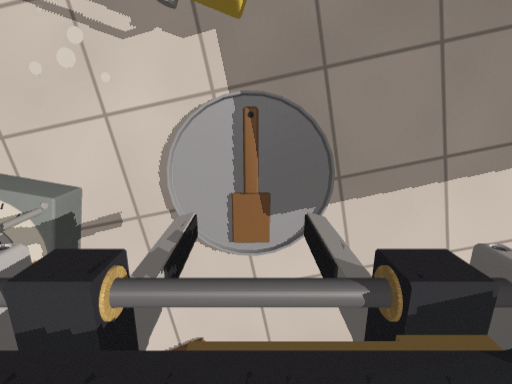

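The paddle lies flat inside the rim, from (251,108) to (251,242), and is released. I'll go to the knob, unwinding joint 6 the long way round (turn +0.528 in total).

Emit:
drive_tool(
  grip=[-0.6,-0.6,-0.6,-0.6,-0.6,-0.6,-0.6,-0.6,-0.6,-0.6],
  translation=[
    [-0.05,-0.2,-0.1],
    [-0.1,-0.4,-0.1],
    [-0.2,-0.6,-0.1],
    [-0.22,-0.82,-0.1],
    [-0.22,-0.82,-0.1],
    [-0.22,-0.82,-0.1],
    [-0.22,-0.82,-0.1],
    [-0.22,-0.82,-0.1],
    [-0.22,-0.82,-0.1],
    [-0.22,-0.82,-0.1],
  ],
  turn=[
    [0,0,0.026],
    [0,0,0.052],
    [0,0,0.08],
    [0,0,0.106],
    [0,0,0.132],
    [0,0,0.158],
    [0,0,0.184],
    [0,0,0.21],
    [0,0,0.236],
    [0,0,0.25],
  ],
)

```text
t: 11.98
tool_pos: [0.4995, 0.1883, 0.2113]
tcp_rot: [-0.001, 0.776, 0.631, -0.002]
ft_force: [-0.2, -0.3, -0.2]
width: 0.0755
gripper_force: 0.0
```

```bash
python3 -c "
from h import *
print(ctrl.observe()['joint_positions'])
plan([.5114,.0168,.2],-21.6)"
```

```text
[0.2302 0.2134 1.5768 0.     1.3564 0.436 ]
translation [-0.8273  0.2339  0.0573] turn [-0.0002  0.0009  0.2772]
```

Emit:
drive_tool(
  grip=[-0.6,-0.6,-0.6,-0.6,-0.6,-0.6,-0.6,-0.6,-0.6,-0.6,-0.6,-0.6],
  translation=[
    [-0.2,0.06,0],
    [-0.4,0.12,0],
    [-0.6,0.18,0],
    [-0.827,0.234,0],
    [-0.827,0.234,0],
    [-0.827,0.234,0],
    [-0.827,0.234,0],
    [-0.827,0.234,0],
    [-0.827,0.234,0],
    [-0.827,0.234,0],
    [-0.827,0.234,0],
    [-0.827,0.234,0],
  ],
  turn=[
    [0,0,0.026],
    [0,0,0.052],
    [0,0,0.08],
    [0,0,0.106],
    [0,0,0.132],
    [0,0,0.158],
    [0,0,0.184],
    [0,0,0.21],
    [0,0,0.236],
    [0,0,0.26],
    [0,0,0.277],
    [0,0,0.277],
  ],
)

```text
t: 13.48
tool_pos: [0.5122, 0.0173, 0.2118]
tcp_rot: [0.0, 0.983, -0.184, -0.002]
ft_force: [-0.1, 1.1, -0.4]
width: 0.0749
gripper_force: 0.0
```

Run:
```python
from h import *
s=ctrl.observe();print(s["tool_pos"],s["joint_positions"]);im=ctrl.capture("wrist");np.save("w5.npy",toolT(s))
cv2.imwrite("pics/w5.png",im[:,:,::-1])
plan([.5114,.0168,.2],-21.6)
```

```text
[0.5122 0.0173 0.2118] [-0.102   0.1803  1.6188  0.0001  1.3466  1.8396]
translation [-0.0035  0.0043  0.0606] turn [0.0001 0.0005 0.0011]
```

View pics/w5.png

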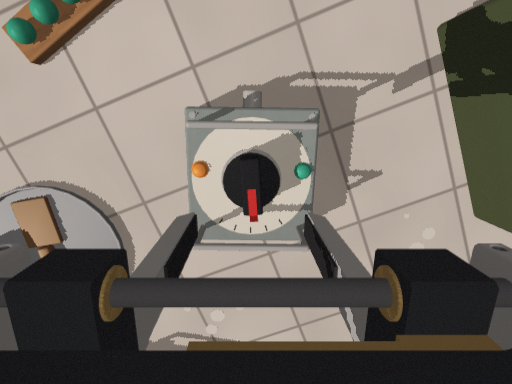

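The knob skirt is centred at (251,180), the pointer tip is at (254,220), the amber bead at (200,169) and the green bead at (303,171). The paddle still lies on the tray.

Run:
```python
from h import *
T=np.load("w5.npy");f=lambda u,v,z:ray("wrist",(u,v),z,T)[:2]
a=f(200,169,.063);g=f(303,171,.063);u=(g-a)/np.linalg.norm(g-a);px=np.array([-u[1],u[0]])
c=(a+g)/2-px*.0111
print("a",a,"g",g,np.linalg.norm(a-g),"c",c,"yaw",np.degrees(np.arctan2(px[1],px[0])))
k=f(251,180,.078);t=f(254,220,.075);print("skirt",k,"tip",t)
im=cv2.imread("pics/w5.png").astype(int);m=(im[:,:,2]>120)&(im[:,:,1]<50)&(im[:,:,0]<60)
m[:140]=0;v,x=np.nonzero(m);v,x=v[(x>230)&(x<280)],x[(x>230)&(x<280)]
for r in np.unique(v):print(r,x[v==r].min(),x[v==r].max(),end="; ")
for z,lo,hi in((.108,190,213),(.075,218,222)):
  P=np.array([f(x[v==r].mean(),r,z) for r in np.unique(v) if lo<=r<=hi])
  if len(P): print("\n",z,P[0],P[-1],[np.degrees(np.arctan2(*(q-c)[::-1])) for q in(P[0],P[-1])])
  if len(P)>3:
    d=P[-1]-P[0];print("dir",np.degrees(np.arctan2(d[1],d[0])))
```

```text
a [0.5448 0.0692] g [ 0.4969 -0.0471] 0.1257598786207483 c [0.5106 0.0153] yaw -22.362574049868083
skirt [0.5126 0.0151] tip [0.4635 0.0302]
189 248 255; 190 247 255; 191 247 255; 192 247 255; 193 248 255; 194 248 255; 195 248 255; 196 248 255; 197 248 255; 198 248 256; 199 248 256; 200 248 256; 201 248 256; 202 248 256; 203 248 256; 204 248 256; 205 248 256; 206 249 256; 207 249 256; 208 249 256; 209 249 256; 210 249 256; 211 249 256; 212 249 256; 213 249 256; 214 249 257; 215 250 256; 216 250 256; 217 250 256; 218 250 256; 219 250 256; 220 250 256; 
 0.108 [0.5088 0.0167] [0.4838 0.0246] [np.float64(142.5149787146113), np.float64(160.8474668054332)]
dir 162.42497538456806

 0.075 [0.4664 0.0304] [0.4639 0.0313] [np.float64(161.21445064222613), np.float64(161.09265856569252)]
```

```bash
python3 -c "
from h import *
plan([.511,.016,.084],-18)"
```

```text
translation [-0.0019  0.0082  0.6406] turn [ 0.0001  0.0005 -0.0089]
```

Emit:
drive_tool(
  grip=[-0.3,-0.3,-0.3,-0.3,-0.3],
  translation=[
    [-0.006,0.007,0.1],
    [-0.006,0.007,0.2],
    [-0.006,0.007,0.35],
    [-0.006,0.007,0.45],
    [-0.006,0.007,0.45],
  ],
  turn=[
    [0,0,-0.009],
    [0,0,-0.009],
    [0,0,-0.009],
    [0,0,-0.009],
    [0,0,-0.009],
  ],
)

```text
t: 14.15
tool_pos: [0.5099, 0.0166, 0.1218]
tcp_rot: [0.0, 0.988, -0.157, -0.003]
ft_force: [0.1, 0.3, -0.3]
width: 0.0609
gripper_force: 0.0
```

```bash
python3 -c "
from h import *
plan([.511,.016,.084],-18)"
```

```text
translation [0.0071 0.0007 0.1891] turn [ 0.0002  0.0008 -0.    ]
```

Emit:
drive_tool(
  grip=[-0.3,-0.3,-0.3,0.2,0.5,0.7,0.8,0.8,0.8,0.8,0.8,0.8],
  translation=[
    [0.007,0,0.08],
    [0.007,0,0.16],
    [0.007,0,0.19],
    [0.007,0,0.19],
    [0.007,0,0.19],
    [0.007,0,0.19],
    [0.007,0,0.19],
    [0.007,0,0.19],
    [0.007,0,0.19],
    [0.007,0,0.19],
    [0.007,0,0.19],
    [0.007,0,0.19],
  ],
  turn=[
    [0,0,0],
    [0,0,0],
    [0,0,0],
    [0,0,0],
    [0,0,0],
    [0,0,0],
    [0,0,0],
    [0,0,0],
    [0,0,0],
    [0,0,0],
    [0,0,0],
    [0,0,0],
  ],
  squeeze=40,
)

```text
t: 15.65
tool_pos: [0.5133, 0.0161, 0.0862]
tcp_rot: [-0.0, 0.988, -0.157, 0.0]
ft_force: [0.2, 1.9, 4.6]
width: 0.0214
gripper_force: 40.0
```

Emit:
drive_tool(
  grip=[0.8,0.8,0.8,0.8],
  translation=[
    [0,0,0.01],
    [0,0,0.02],
    [0,0,0.03],
    [0,0,0.03],
  ],
  turn=[
    [0,0,0],
    [0,0,0],
    [0,0,0],
    [0,0,0],
  ],
)

```text
t: 16.15
tool_pos: [0.5134, 0.0161, 0.0807]
tcp_rot: [-0.0, 0.988, -0.157, 0.0]
ft_force: [-0.5, 1.3, 9.3]
width: 0.022
gripper_force: 40.0
```

Emit:
drive_tool(
  grip=[0.8,0.8,0.8,0.8],
  translation=[
    [0,0,0.008],
    [0,0,0.014],
    [0,0,0.014],
    [0,0,0.014],
  ],
  turn=[
    [0,0,0],
    [0,0,0],
    [0,0,0],
    [0,0,0],
  ],
)

```text
t: 16.65
tool_pos: [0.5134, 0.0162, 0.0782]
tcp_rot: [-0.0, 0.988, -0.157, 0.001]
ft_force: [-1.4, 1.7, 10.3]
width: 0.0215
gripper_force: 40.0
```

Emit:
drive_tool(
  grip=[0.8,0.8,0.8,0.8,0.8,0.8],
  translation=[
    [0,0,0.003],
    [0,0,0.003],
    [0,0,0.003],
    [0,0,0.003],
    [0,0,0.003],
    [0,0,0.003],
  ],
  turn=[
    [0,0,-0.01],
    [0,0,-0.025],
    [0,0,-0.045],
    [0,0,-0.065],
    [0,0,-0.08],
    [0,0,-0.08],
  ],
)

```text
t: 17.4
tool_pos: [0.5134, 0.0168, 0.0777]
tcp_rot: [-0.001, 0.996, 0.094, 0.001]
ft_force: [-1.8, 3.9, 11.5]
width: 0.0216
gripper_force: 40.0
```

Emit:
drive_tool(
  grip=[0.8,0.8,0.8,0.8,0.8,0.8,0.8,0.8,0.8,0.8,0.8],
  translation=[
    [0,0,0],
    [0,0,0],
    [0,0,0],
    [0,0,0],
    [0,0,0],
    [0,0,0],
    [0,0,0],
    [0,0,0],
    [0,0,0],
    [0,0,0],
    [0,0,0],
  ],
  turn=[
    [0,0,-0.02],
    [0,0,-0.04],
    [0,0,-0.06],
    [0,0,-0.08],
    [0,0,-0.1],
    [0,0,-0.12],
    [0,0,-0.14],
    [0,0,-0.16],
    [0,0,-0.18],
    [0,0,-0.187],
    [0,0,-0.187],
  ],
)

```text
t: 18.77
tool_pos: [0.5124, 0.0179, 0.0774]
tcp_rot: [-0.002, 0.777, 0.629, 0.001]
ft_force: [-2.2, 5.8, 11.6]
width: 0.0214
gripper_force: 40.0
```

Run:
```python
from h import *
s=ctrl.observe();T=toolT(s);print(s["tool_pos"],s["moment"],s["joint_positions"],np.degrees(np.arctan2(T[1,0],T[0,0])))
im=ctrl.capture("top");cv2.imwrite("pics/top6.png",cv2.resize(im[135:235,200:300,::-1],None,fx=6,fy=6,interpolation=cv2.INTER_CUBIC))
```

```text
[0.5124 0.0179 0.0774] [ 1.128   0.6198 -0.0863] [-0.1035  0.2919  1.8305  0.0042  1.0202  0.1039] 77.98953484443716
```

Emit:
drive_tool(
  grip=[0.8,0.8,0.8,0.8,0.8,0.5,0.2,0.1,0.1,0.1],
  translation=[
    [0,0,-0.012],
    [0,0,-0.024],
    [0,0,-0.036],
    [0,0,-0.045],
    [0,0,-0.045],
    [0,0,-0.045],
    [0,0,-0.045],
    [0,0,-0.045],
    [0,0,-0.045],
    [0,0,-0.045],
  ],
  turn=[
    [0,0,0],
    [0,0,0],
    [0,0,0],
    [0,0,0],
    [0,0,0],
    [0,0,0],
    [0,0,0],
    [0,0,0],
    [0,0,0],
    [0,0,0],
  ],
)

```text
t: 20.08
tool_pos: [0.513, 0.0158, 0.0854]
tcp_rot: [-0.0, 0.777, 0.63, -0.0]
ft_force: [-0.1, -0.4, 1.3]
width: 0.0423
gripper_force: 0.0
```

Emit:
drive_tool(
  grip=[0.1,0.1,0.1,0.1,0.1,0.1],
  translation=[
    [0,0,-0.05],
    [0,0,-0.15],
    [0,0,-0.35],
    [0,0,-0.6],
    [0,0,-0.6],
    [0,0,-0.6],
  ],
  turn=[
    [0,0,0],
    [0,0,0],
    [0,0,0],
    [0,0,0],
    [0,0,0],
    [0,0,0],
  ],
)

```text
t: 20.82
tool_pos: [0.5126, 0.016, 0.2054]
tcp_rot: [-0.0, 0.777, 0.63, -0.0]
ft_force: [-0.1, 0.1, -0.3]
width: 0.0426
gripper_force: 0.0
```

Run:
```python
from h import *
s=ctrl.observe();print(s["tool_pos"],s["ft_force"]);im=ctrl.capture("wrist");np.save("w7.npy",toolT(s))
cv2.imwrite("pics/w7.png",im[:,:,::-1])
```

```text
[0.5126 0.016  0.2054] [-0.1484  0.131  -0.3428]
```

View pics/w7.png

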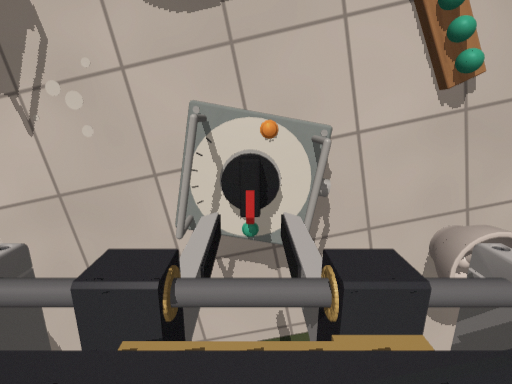

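The pointer, with its tip at (250,222), faces the green bead at (250,229). I'll check the angle and the knob height numerically.

Run:
```python
from h import *
T=np.load("w7.npy");f=lambda u,v,z:ray("wrist",(u,v),z,T)[:2]
im=cv2.imread("pics/w7.png").astype(int)
def cen(m,lo,hi):
    v,x=np.nonzero(m);k=(x>200)&(x<300)&(v>lo)&(v<hi);return v[k],x[k]
v,x=cen((im[:,:,2]>120)&(im[:,:,1]<60)&(im[:,:,0]<60),180,226)
for r in np.unique(v)[::4]:print(r,x[v==r].mean(),end="; ")
P=np.array([f(x[v==r].mean(),r,.108) for r in np.unique(v) if r<213]);d=P[-1]-P[0];print("\nstripe dir",np.degrees(np.arctan2(d[1],d[0]))%360)
v2,x2=cen((im[:,:,1]>im[:,:,2]+40),215,245);print("bead px",x2.mean(),v2.mean())
v3,x3=cen((im[:,:,2]>180)&(im[:,:,0]<80)&(im[:,:,1]>80),115,140)
g=f(x2.mean(),v2.mean(),.064);a=f(x3.mean(),v3.mean(),.064)
for c in((.511,.016),(.5126,.0151)):print("green dir",np.degrees(np.arctan2(*(g-c)[::-1]))%360)
u=(g-a)/np.linalg.norm(g-a);print(g,a,"selector-frame green dir",(np.degrees(np.arctan2(u[1],u[0]))+360+10-20)%360,(np.degrees(np.arctan2(u[1],u[0]))+10)%360)
```

```text
190 249.5; 194 249.5; 198 249.5; 202 249.5; 206 249.5; 210 249.5; 214 249.5; 218 249.5; 
stripe dir 258.03041005272127
bead px 249.46296296296296 229.37654320987653
green dir 257.66675217795927
green dir 256.0793038724775
[ 0.4974 -0.0464] [0.5447 0.0736] selector-frame green dir 238.47002687888062 258.4700268788806
```

```bash
python3 -c "
from station import ctrl
print(ctrl.job_done())"
```

```text
the job is handed in; nothing more can be done
None
```

I laid the paddle flat on the tray and let go, then pressed the knob, turned it and let it spring back up. In the last picture its pointer is within about 2° of the green bead. The job is handed in, but no verdict came back.

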